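Back up the sample carousel one notch

ROBOT

A 6-joint arm with a two-finger parallel gripper is mounted at the origin on a cart in front of the work surface, level with it; the furniture and walls round the work are solid. World frame = base frame: x ahead of the robot, y to its left, z up, the work surface at z = 0. Lengths are in m, angles in rad, forces in N, time in s.
With the tool pointing down it reaches from about 0.15 to 0.775 m from the base axis. Payload 6.1 kg.
Tool frame: the origin (TCP) lies at the very end of the fingers, on their centre line; the grasp point (between the pads) lies 19 mm behind it; z points along the fingers, y is the line along which they close (so a half turn about z gives the same grasp; the last joint's range is limited). The gripper opens to 85 mm and grips with 20 to 120 N. Pads are 22 mm wide; open, the fingers measure 114 mm over their backs; the gripper's body (76 mm by 85 mm) begins 54 mm behind the grasp point. The pads swing forward as they close: fully open they stand 13 mm farther back than shut.
Start: joints at [-1.262, 0.126, -0.04, 1.405, 0, 1.571], TCP at [0.16, -0.5, 0.231] pointing down, gripper open.
Joint ranges: [-2.72, 2.72], [-0.95, 1.95], [-1.27, 1.35], [-1.78, 2.02], [-1.46, 1.47], [-3.14, 3.14]. Speed limits (rad/s): [2.39, 2.39, 3.01, 3.14, 3.14, 3.14].

INTERFACE

Orientations are given as a unit quaternion [x, y, z, w].
In Python, from plant import readout, eyes, env gives the robot as it stands.
- The arm moves only by the tool carry_out, never from a script. Its argument "deltas" is a list of rows, each a list of 7 numbers: the opening, from 0 (shut) to 1 (fully open), then the shift along the tool's x, y, z each as a share of 12 cm, from -1 to 1, then the turn, a rotation vector about the tool's x, y, z each as a share of 120 degrees, from -1 to 1. In form: [[gripper, x, y, z, rx, ry, rz], ...]. A call has 1 to 12 rows; each row is the pose to reach, as a shift and turn from the pose commanded when the call began, along the tool's axes at that moment; what a row does not reach only later rows make up. A row lasts 1/8 s, in which the tool goes at most 62.5 mm and 10.7 degrees, less where a joint would pass 70% of its speed; a pose out of reach is approached as far as the arm can. A call with a number of a shift or a turn outside -1 to 1 is refused whole. A call with a gripper value outside its range is refused whole. The fingers move at their own pace and stop on an object; "newtons" is the grip in N (left out, the last holds). Time passes only in rows, so rows that repeat a pose let the fingers close. It gives the time, the measured TCP pose, the force, the opening and the grip force at its end, in the units of the state.
- readout.get_state(): the state, without advancing time (a new reading comes with each control period).
- eyes.grab_frame(name): name is "scene" or "top"; returns the picture (420x560x3 uint8, red, green, blue); there is no depth.
- eyes.get_calibration(name): a dict with "vfov" (degrees; the focal length in pixels is half the picture's height over the tangent of half this angle, whatever the lens; pixels are square), "cx", "cy" (the principal point, pixels), "R" (3x3) and "t" (3): a world point X has camera coordinates R X + t. Camera axes: x right, y down, z forward; pixel columns grow to the right and rows downward; lengths in m; the calibration is good to about 2 mm. A picture is of the moment at which its call begins. get_calibration takes no time and is no camera call.
- env.sign_off(): hands the job in; it is judged then, once.
Trained networks look in the newest picture that a camera, given by its name, has taken for a name from the list of things; names that differ only in an ending like _2 or _b are one class to them, and where a whole thing is asked for, a point or a joint stands for the part that bears it (a point fixed in the world has none). Each returns a list of dicts, best first, with "p" (0 to 1); they miss things now and then, are a little off and sometimes report something else, mostly with a low value. They report only what shows in the picture. A call takes as long as a camera call.
- eyes.find_in(camera, query): "position" ([x, y, z] in m, in world coordinates, good to about 4 mm: the middle of the surface that is visible of it).
- eyes.masks_of(camera, query): "region" (420x560 bool, what is visible of it).
The state is a dict: "time": time; "joint_pos": joint angles; "qvel": joint speeds; "tau": joint torques, N m; "position": TCP position; "orientation": TCP orientation; "force": force on the tool from outside, world axes, zero at the start; "ft_torque": the same for the moment, N m; "grip_width": finger opening in m; "grip_force": force on a finger pad.
Only numpy, scipy, OpenCV 4.12 (cv2) and the standard library are available. Lean on these libraries where they do the work, as an engineer would, in place of code of your own. Each camera call takes 0.05 s, during which the arm holds its last target. There are 200 camera calls.

TASK

The ratcheted sample carousel on the bench has been advanced one place too far. With a fingertip, lift its pawl by pushing the ball-ended arm away from the wheel until it stays thrown over, then push the wheel by one of its upright posts exactly one notch backward (clockwise seen from above, an eighth of a turn), and push the ball back towards the wheel so that the pawl drops fully into its notch again. Only push: grip and lift nothing, do not turn the wheel forward, do not shift the carousel, and leave the things round it alone.

Things in the scene. Friction and masses are not known exactly. Their poses are not given: they have to be found in the camera images.
- carousel: sample carousel, 3 to 4 kg, standing loose on rubber feet. Origin: on the bench under the wheel's axis; z up; its y axis points level from the wheel's axis to the ratchet pawl. White base plate 200 mm (x) by 262 mm (y, from -100 to +162), top 12 mm above the bench; on it a flat metal wheel and, at +y, the pawl in a grey fork
- wheel_axis (a point): centre of the wheel's disc, on its top face 26 mm above the bench. Wheel 186 mm across, with eight saw teeth standing 9 mm up round its rim (74 to 92 mm off the axis, 45 degrees a notch), four upright posts, a hub 40 mm across and 8 mm high, and four white cups between the posts, 24 mm across, 6 mm high
- wheel (a joint): wheel angle in rad, near 0 at the start, growing counterclockwise seen from above (forward); one notch back is -0.785. Turns stiffly (about 2 N at a post), stays where left. With the pawl down the nose has 0.09 rad of play either way about 0 (and about -0.785); going back it then meets a tooth's step and locks, going forward a ramp lifts it
- pawl (a joint): pawl angle in rad: 0 = nose fully down in a notch, 1.1 = thrown over, nose lifted; nose clear of the teeth above 0.3. Pushing the ball away from the wheel (carousel +y) lifts the nose, towards the wheel lowers it. The heavy ball goes over centre at about 0.35: beyond it falls to the lifted stop by itself, short of it back down. Under 3 N at the ball moves it
- pawl_hinge (a point): the pawl's level hinge axis (along the carousel's x), 44 mm above the bench, 118 mm from the wheel's axis along carousel +y. Grey fork round it 50 mm wide (x), 24 mm deep, top 53 mm above the bench. The pawl's nose, 12 mm wide, reaches 41 mm from the hinge towards the wheel
- pawl_ball (a point): centre of the black ball, 18 mm across, on an 8 mm rod, 58 mm from the hinge, in the plane of carousel x = 0. Pawl down: 24 mm from the hinge towards the wheel's axis, 97 mm above the bench. Pawl thrown over: 36 mm beyond the hinge, away from the wheel, 90 mm above the bench
- post_1 (a point): one of four like upright steel posts on the wheel, 11 mm thick, 32 mm high above the disc, 56 mm from the wheel's axis, 90 degrees apart, turning with it (any may be pushed); the point is the centre of its top, 58 mm above the bench
- post_2 (a point): one of four like upright steel posts on the wheel, 11 mm thick, 32 mm high above the disc, 56 mm from the wheel's axis, 90 degrees apart, turning with it (any may be pushed); the point is the centre of its top, 58 mm above the bench
- post_3 (a point): one of four like upright steel posts on the wheel, 11 mm thick, 32 mm high above the disc, 56 mm from the wheel's axis, 90 degrees apart, turning with it (any may be pushed); the point is the centre of its top, 58 mm above the bench
- post_4 (a point): one of four like upright steel posts on the wheel, 11 mm thick, 32 mm high above the disc, 56 mm from the wheel's axis, 90 degrees apart, turning with it (any may be pushed); the point is the centre of its top, 58 mm above the bench
- conical_flask: glass conical flask, 95 mm across, 113 mm high; bystander, origin at the centre of its underside
- beaker_50: small glass beaker, 50 mm across, 61 mm high, beside the wheel; bystander, origin at the centre of its underside
- petri_dish: flat clear dish, 81 mm across, 15 mm high, in front of the carousel; bystander, origin at the centre of its underside
- dropper_bottle: white dropper bottle with a pointed cap, 31 mm across, 94 mm high, behind the carousel; bystander, origin at the centre of its underside
- stir_bar: white stirring bar, 30 mm long, 9 mm thick, lying in front of the carousel; bystander, origin at the centre of its underside
- marker_pen: black marker pen, 125 mm long, lying; bystander, origin at the centre of its underside
- log_book: dark hard-cover book, 210 by 150 mm, 31 mm thick, lying; bystander, origin at the centre of its underside

How it is judged:
On the way, in this order (a step that is already met when the one before it is completed fails the run):
1. the pawl is lifted and stays thrown over, the wheel still in its first notch (value of joint pawl above 0.8 rad and value of joint wheel between -0.2 and 0.2 rad), for 0.2 s.
2. the wheel is pushed back with the pawl lifted (value of joint wheel below -0.4 rad and value of joint pawl above 0.5 rad), for 0.1 s.
At the end, for the whole second after the job is handed in: The wheel rests one notch back (-0.785 rad, within 0.13), the pawl is fully down in its notch (below 0.06 rad), and the carousel stands within 20 mm of where it stood (value of joint wheel between -0.915 and -0.655 rad and value of joint pawl below 0.06 rad and distance of carousel from where it was at the start of the episode below 0.02 m); the robot touches nothing.
It fails at once if the wheel is turned forward by half a notch (value of joint wheel above 0.4 rad).
It fails at once if the wheel is pushed back more than half a notch too far (value of joint wheel below -1.2 rad).
It fails at once if the carousel is shifted by more than 20 mm or lifted (distance of carousel from where it was at the start of the episode above 0.02 m or height (world z) of carousel above 0.01 m or angle between carousel's own z axis and vertical above 0.1 rad).
It fails at once if the ball or a post is gripped between the fingers (contact force between the fingers and carousel above 0.5 N and (distance between the grasp point and pawl_ball below 0.009 m or (horizontal distance between the grasp point and post_1 below 0.007 m and height (world z) of the grasp point below 0.06 m) or (horizontal distance between the grasp point and post_2 below 0.007 m and height (world z) of the grasp point below 0.06 m) or (horizontal distance between the grasp point and post_3 below 0.007 m and height (world z) of the grasp point below 0.06 m) or (horizontal distance between the grasp point and post_4 below 0.007 m and height (world z) of the grasp point below 0.06 m))).
It fails at once if a bystander is moved by more than 20 mm or lifted (distance of any of conical_flask, beaker_50, petri_dish, dropper_bottle, stir_bar, marker_pen, log_book from where it was at the start of the episode above 0.02 m).
It also fails if it takes over 54 s, if anything falls off the work surface, if the arm or the gripper's body presses on something with over 40 N, if the wrist force passes 120 N, or if a joint passes its speed limit or range.

## Working session

There is one attempt and no reset: what is moved stays moved. The work goes in short steps, Python scripts to look and compute and a tool call to move; the robot and the scene stay as the last step left them, time stands still between calls to the robot, and variables do not carry over. Pictures are saved under pics/ and viewed, at most 10 in all, crops included, and the job is handed in when it is done.

Besides the shell and the picture viewer there is one more tool, called after "Call:" in YAML: its name, and indented under it one key for each argument. carry_out: Moves the arm, as the interface text tells. Its arguments: {"type":"object","properties":{"deltas":{"type":"array"},"newtons":{"type":"number"}},"required":["deltas"]}

```bash
mkdir -p pics
cat > m.py <<'E'
import numpy as np,cv2
from plant import readout,eyes,env
def cal(n):
    c=eyes.get_calibration(n);f=210/np.tan(np.radians(c["vfov"]/2));return f,c["cx"],c["cy"],np.array(c["R"]),np.array(c["t"])
def proj(n,X):
    f,cx,cy,R,t=cal(n);p=R@np.array(X)+t;return np.array([cx+f*p[0]/p[2],cy+f*p[1]/p[2]])
def at_z(n,u,v,z):
    f,cx,cy,R,t=cal(n);d=R.T@np.array([(u-cx)/f,(v-cy)/f,1]);o=-R.T@t;return o+d*(z-o[2])/d[2]
def shot(n,name):
    im=eyes.grab_frame(n);cv2.imwrite("pics/"+name,im[:,:,::-1]);return im
E
python3 - <<'E'
from m import *
for n in("scene","top"):
    shot(n,n+"0.png")
    print(n,cal(n)[0],(-cal(n)[3].T@cal(n)[4]).round(3))
    for q in ["carousel","wheel_axis","pawl_hinge","pawl_ball","post_1","beaker_50","conical_flask","dropper_bottle","petri_dish"]:
        print(q,[(np.round(d["position"],3).tolist(),round(d["p"],2)) for d in eyes.find_in(n,q)[:5]])
s=readout.get_state();print(s)
E
```

```text
scene 485.190218990526 [-0.765 -0.618  1.055]
carousel [([0.518, -0.072, 0.023], 0.81), ([0.537, -0.097, 0.027], 0.29)]
wheel_axis [([0.519, -0.076, 0.03], 0.84), ([0.54, -0.099, 0.019], 0.42)]
pawl_hinge [([0.521, -0.071, 0.027], 0.83)]
pawl_ball [([0.418, 0.42, 0.019], 0.72), ([0.529, 0.006, 0.053], 0.5)]
post_1 [([0.538, -0.102, 0.028], 0.72), ([0.581, -0.384, 0.059], 0.66), ([0.518, -0.074, 0.022], 0.48)]
beaker_50 []
conical_flask [([0.579, -0.382, 0.055], 0.57)]
dropper_bottle [([0.655, -0.015, 0.041], 0.47)]
petri_dish [([0.404, -0.091, 0.005], 0.7), ([0.58, -0.385, 0.058], 0.48)]
top 408.0598005054422 [0.277 0.013 1.247]
carousel [([0.538, -0.055, 0.022], 0.89)]
wheel_axis [([0.533, -0.058, 0.024], 0.9), ([0.429, 0.427, 0.023], 0.16)]
pawl_hinge [([0.533, -0.064, 0.027], 0.59), ([0.432, 0.426, 0.02], 0.54)]
pawl_ball [([0.546, -0.096, 0.025], 0.72), ([0.528, 0.012, 0.048], 0.59)]
post_1 [([0.548, -0.095, 0.024], 0.8)]
beaker_50 [([0.591, -0.241, 0.032], 0.69)]
conical_flask [([0.588, -0.382, 0.047], 0.94), ([0.536, -0.057, 0.024], 0.42)]
dropper_bottle [([0.527, 0.017, 0.05], 0.71)]
petri_dish [([0.402, -0.094, 0.002], 0.61), ([0.592, -0.242, 0.03], 0.45)]
{'time': 1.0, 'joint_pos': array([-1.26197682e+00,  1.25812643e-01, -3.95732691e-02,  1.40539486e+00,
       -1.17295700e-05,  1.57080802e+00]), 'qvel': array([-3.81927022e-04, -7.68315219e-04,  7.61439653e-04,  2.13581815e-03,
        6.61371638e-04, -6.20866171e-05]), 'tau': array([ 6.33631089e-05, -4.35714340e+01,  3.53096151e+01,  1.18374104e-03,
       -4.17455783e-05,  9.00673562e-07]), 'position': array([ 0.15956189, -0.50016409,  0.23130014]), 'orientation': array([ 9.88103380e-01,  1.53791125e-01, -4.59875147e-06,  8.58731097e-06]), 'force': array([-0.06740048, -0.04077448,  0.02231358]), 'ft_torque': array([0.03557301, 0.02261535, 0.01544181]), 'grip_force': 0.0, 'grip_width': 0.08557464167990168}
```

Run:
```python
from m import *
for n in("scene","top"):
    im=cv2.imread(f"pics/{n}0.png")
    u,v=proj(n,[0.54,-0.06,0.03]).astype(int);h=100
    x0,y0=max(0,u-110),max(0,v-82)
    print(n,x0,y0)
    c=im[y0:y0+164,x0:x0+220]
    cv2.imwrite(f"pics/{n}0c.png",cv2.resize(c,None,fx=3.6,fy=3.6,interpolation=cv2.INTER_CUBIC))
```

```text
scene 190 129
top 190 118
```

View pics/scene0c.png

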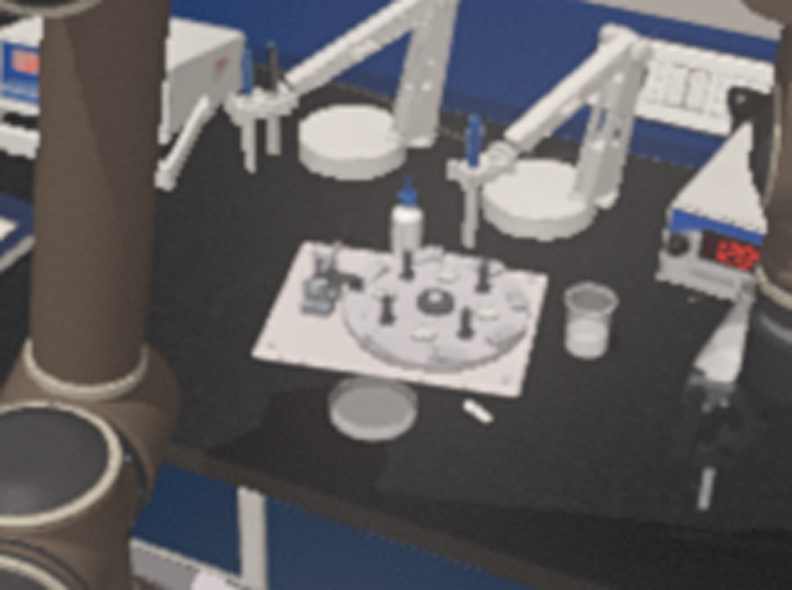

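View pics/top0c.png

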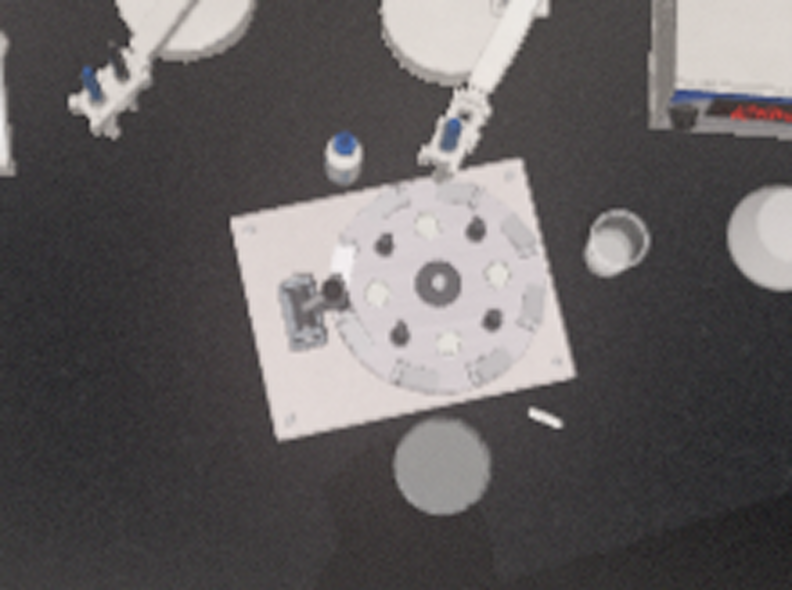

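The scene crop shows the pawl and fork at the left of the wheel. The top crop has the hub at about (438,283), the ball at (333,291), posts at (384,242), (476,228), (399,332), (492,319), and plate corners at (232,216), (522,158), (576,377), (279,440). An electrode holder hangs behind the wheel.

```bash
cat >> m.py <<'E'
def C2W(P,p):
    x,y,th=P;c,s=np.cos(th),np.sin(th);return np.array([x+c*p[0]-s*p[1],y+s*p[0]+c*p[1],p[2]])
E
python3 - <<'E'
from m import *
from scipy.optimize import least_squares
g=lambda u,v:np.array([190+(u+.5)/3.6-.5,118+(v+.5)/3.6-.5])
obs=[((232,216),(.1,.162,.012)),((522,158),(.1,-.1,.012)),((576,377),(-.1,-.1,.012)),((279,440),(-.1,.162,.012)),((438,283),(0,0,.034)),((333,291),(0,.094,.097))]
posts=[(384,240),(399,329),(492,316),(476,226)]
def res(q):
    r=[proj("top",C2W(q[:3],p))-g(*o) for o,p in obs]
    for k,o in enumerate(posts):
        a=q[3]+k*np.pi/2; r.append(proj("top",C2W(q[:3],(.056*np.cos(a),.056*np.sin(a),.058)))-g(*o))
    return np.concatenate(r)
s=least_squares(res,[.54,-.06,.2,.8],loss="soft_l1");P=s.x
print(P.round(4),np.degrees(P[2:]));print(res(P).reshape(-1,2).round(1))
np.save("P.npy",P)
for k in range(4):
    a=P[3]+k*np.pi/2;print("post",k,C2W(P,(.056*np.cos(a),.056*np.sin(a),.058)).round(3))
print("ball",C2W(P,(0,.094,.097)).round(3),"over",C2W(P,(0,.154,.09)).round(3),"hinge",C2W(P,(0,.118,.044)).round(3))
# overlay check in scene
im=cv2.imread("pics/scene0.png")
for p in [o[1] for o in obs]+[(.056*np.cos(P[3]+k*np.pi/2),.056*np.sin(P[3]+k*np.pi/2),.058) for k in range(4)]:
    u=proj("scene",C2W(P,p));print(((u-[190,129])*3.6).round(0).tolist(),end=" ")
for n,uv,z in [("bottle cap",(345,143),.094),("electrode tip holder",(440,165),.12)]:
    print(n,at_z("top",*g(*uv),z).round(3))
E
```

```text
[ 0.5536 -0.0919  0.2131  0.7266] [12.21104013 41.62896853]
[[-1.   0.2]
 [-0.2 -0.2]
 [ 0.   0.2]
 [-1.1  0.3]
 [-0.1  0.1]
 [-0.8 -0.4]
 [ 0.5 -0.5]
 [ 0.5  0.4]
 [ 0.9  0.1]
 [ 0.8 -0.4]]Traceback (most recent call last):
  File "<stdin>", line 15, in <module>
  File "m.py", line 12, in C2W
    x,y,th=P;c,s=np.cos(th),np.sin(th);return np.array([x+c*p[0]-s*p[1],y+s*p[0]+c*p[1],p[2]])
    ^^^^^^
ValueError: too many values to unpack (expected 3)
```

Call:
carry_out:
  deltas:
    - [0,0.5,-0.33,0,0,0,0.046]
    - [0,1,-0.667,0,0,0,0.046]
    - [0,1,-0.667,0,0,0,0.046]
  newtons: 20

```text
time: 1.38
position: [0.2508, -0.3852, 0.2316]
orientation: [0.994, 0.107, 0.0, 0.0]
force: [0.0, -0.8, -0.2]
grip_width: 0.0323
grip_force: 0.0
```

Call:
carry_out:
  deltas:
    - [0,0.5,-0.38,0,0,0,0]
    - [0,1,-0.76,0,0,0,0]
    - [0,1,-0.76,0,0,0,0]

```text
time: 1.75
position: [0.349, -0.2708, 0.2315]
orientation: [0.994, 0.107, 0.0, 0.0]
force: [-0.4, -1.0, -0.2]
grip_width: 0.0
grip_force: 0.0
```

Call:
carry_out:
  deltas:
    - [0,0.5,-0.38,0,0,0,0]
    - [0,1,-0.76,0,0,0,0]
    - [0,1,-0.76,0,0,0,0]

```text
time: 2.12
position: [0.4473, -0.1562, 0.2313]
orientation: [0.994, 0.108, 0.0, -0.0]
force: [0.2, -0.3, -1.0]
grip_width: 0.0001
grip_force: 0.0
```

Call:
carry_out:
  deltas:
    - [0,0.5,-0.35,0,0,0,0]
    - [0,0.95,-0.7,0,0,0,0]
    - [0,0.95,-0.7,0,0,0,0]
    - [0,0.95,-0.7,0,0,0,0]

```text
time: 2.62
position: [0.5395, -0.0518, 0.2308]
orientation: [0.994, 0.107, -0.001, 0.0]
force: [-0.0, 0.2, -0.6]
grip_width: -0.0002
grip_force: 0.0
```

```bash
cat >> m.py <<'E'
P=np.load("P.npy")
def where():
    from scipy.spatial.transform import Rotation as R
    s=readout.get_state();d=s["position"][:2]-P[:2];c,sn=np.cos(P[2]),np.sin(P[2])
    M=R.from_quat(s["orientation"]).as_matrix();C=np.array([[c,sn,0],[-sn,c,0],[0,0,1]])
    print("t",round(s["time"],2),"carousel xy",(c*d[0]+sn*d[1]).round(4),(-sn*d[0]+c*d[1]).round(4),"z",s["position"][2].round(4),"F car",(C@s["force"]).round(2),"w",round(s["grip_width"],4));print((C@M).round(3).tolist())
E
sed -i 's/x,y,th=P;/x,y,th=P[:3];/' m.py
python3 - <<'E'
from m import *
where()
for p in [(0,.094,.097),(0,0,.034)]+[(.056*np.cos(P[3]+k*np.pi/2),.056*np.sin(P[3]+k*np.pi/2),.058) for k in range(4)]:
    u=proj("scene",C2W(P,p));print(((u-[190,129])*3.6).round(0).tolist(),end=" ")
E
```

```text
t 2.62 carousel xy -0.0053 0.0421 z 0.2308 F car [-0.    0.23 -0.63] w -0.0002
[[1.0, 0.001, -0.001], [0.001, -1.0, -0.0], [-0.001, 0.0, -1.0]]
[341.0, 231.0] [433.0, 296.0] [405.0, 249.0] [384.0, 292.0] [463.0, 306.0] [482.0, 262.0]
```

Call:
carry_out:
  deltas:
    - [0,0.04,0,0.4,0,0,0]
    - [0,0.04,0,0.8,0,0,0]
    - [0,0.04,0,0.8,0,0,0]

```text
time: 3.0
position: [0.5404, -0.0526, 0.1322]
orientation: [0.994, 0.105, -0.004, -0.001]
force: [-0.5, -1.0, 0.9]
grip_width: -0.0001
grip_force: 0.0
```

Call:
carry_out:
  deltas:
    - [0,0,0,0.2,0,0,0]
    - [0,0,0,0.4,0,0,0]
    - [0,0,0,0.4,0,0,0]

```text
time: 3.38
position: [0.5436, -0.0523, 0.0883]
orientation: [0.994, 0.105, -0.0, 0.0]
force: [0.0, -0.4, 0.8]
grip_width: 0.0001
grip_force: 0.0
```

Run:
```python
from m import *
where()
im=np.hstack([cv2.resize(shot(n,n+"1.png")[y:y+100,x:x+100],None,fx=4,fy=4,interpolation=cv2.INTER_CUBIC) for n,x,y in(("top",240,140),("scene",240,160))])
cv2.imwrite("pics/c1.png",im[:,:,::-1])
```

```text
t 3.38 carousel xy -0.0014 0.0408 z 0.0883 F car [-0.07 -0.44  0.78] w 0.0001
[[1.0, -0.002, -0.0], [-0.002, -1.0, -0.0], [-0.0, 0.0, -1.0]]
```

View pics/c1.png

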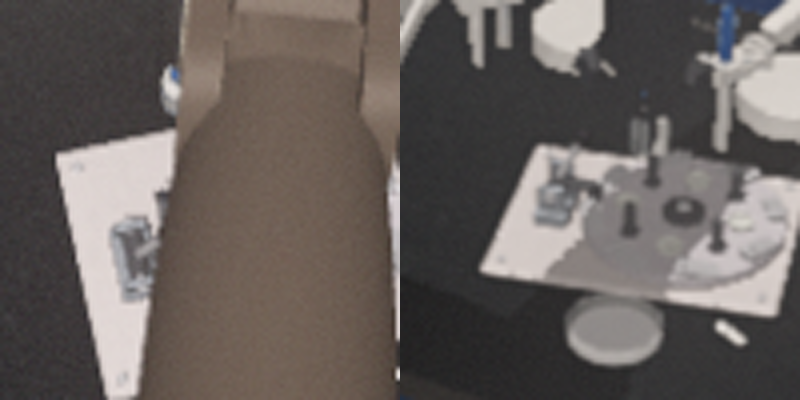

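Call:
carry_out:
  deltas:
    - [0,0,-0.08,0,0,0,0]
    - [0,0,-0.16,0,0,0,0]
    - [0,0,-0.22,0,0,0,0]
    - [0,0,-0.27,-0.01,0,0,0]
    - [0,0,-0.32,-0.02,0,0,0]
    - [0,0,-0.37,-0.03,0,0,0]
    - [0,0,-0.42,-0.04,0,0,0]
    - [0,0,-0.47,-0.05,0,0,0]
    - [0,0,-0.52,-0.05,0,0,0]
    - [0,0,-0.57,-0.05,0,0,0]
    - [0,0,-0.6,-0.05,0,0,0]
    - [0,0,-0.6,-0.05,0,0,0]

```text
time: 4.97
position: [0.5288, 0.0193, 0.0932]
orientation: [0.994, 0.106, -0.0, -0.0]
force: [0.2, -0.6, -0.1]
grip_width: 0.0002
grip_force: 0.0
```

Run:
```python
from m import *
where()
im=np.hstack([cv2.resize(shot(n,n+"2.png")[y:y+100,x:x+100],None,fx=4,fy=4,interpolation=cv2.INTER_CUBIC) for n,x,y in(("top",240,140),("scene",240,160))])
cv2.imwrite("pics/c2.png",im[:,:,::-1])
```

```text
t 4.97 carousel xy -0.0007 0.1139 z 0.0932 F car [ 0.05 -0.63 -0.12] w 0.0002
[[1.0, -0.0, -0.0], [-0.0, -1.0, 0.0], [-0.0, -0.0, -1.0]]
```

View pics/c2.png

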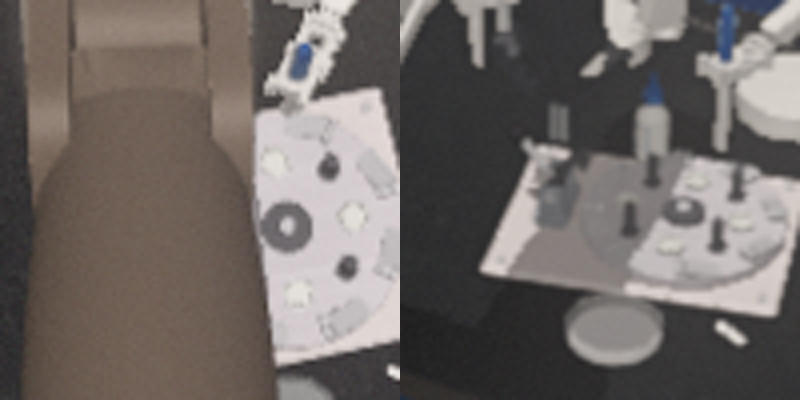

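The fingers no longer touch anything (0.6 N), and the pawl arm has left its place near (590,190). I'll go to the wheel side and look at the pawl from there.

Call:
carry_out:
  deltas:
    - [0,0,0.1,-0.2,0,0,0]
    - [0,-0.2,0.5,-0.2,0,0,0]
    - [0,-0.4,1,-0.2,0,0,0]
    - [0,-0.4,1,-0.2,0,0,0]

```text
time: 5.58
position: [0.5066, -0.1119, 0.1174]
orientation: [0.995, 0.103, 0.0, 0.0]
force: [-0.8, -0.0, -0.4]
grip_width: 0.0006
grip_force: 0.0
```

Call:
carry_out:
  deltas:
    - [0,0,0.3,0,0,0,0]
    - [0,0,0.55,0,0,0,0]
    - [0,0,0.55,0.2,0,0,0]
    - [0,0,0.55,0.4,0,0,0]
    - [0,0,0.55,0.4,0,0,0]

```text
time: 6.2
position: [0.52, -0.172, 0.0675]
orientation: [0.994, 0.106, -0.002, -0.001]
force: [-0.2, -0.8, 0.0]
grip_width: 0.0002
grip_force: 0.0
```

Run:
```python
from m import *
where()
im=np.hstack([cv2.resize(shot(n,n+"3.png")[y:y+100,x:x+100],None,fx=4,fy=4,interpolation=cv2.INTER_CUBIC) for n,x,y in(("top",240,140),("scene",240,160))])
cv2.imwrite("pics/c3.png",im[:,:,::-1])
```

```text
t 6.2 carousel xy -0.0498 -0.0711 z 0.0675 F car [-0.39 -0.69  0.01] w 0.0002
[[1.0, -0.0, -0.003], [-0.0, -1.0, 0.002], [-0.003, -0.002, -1.0]]
```

View pics/c3.png

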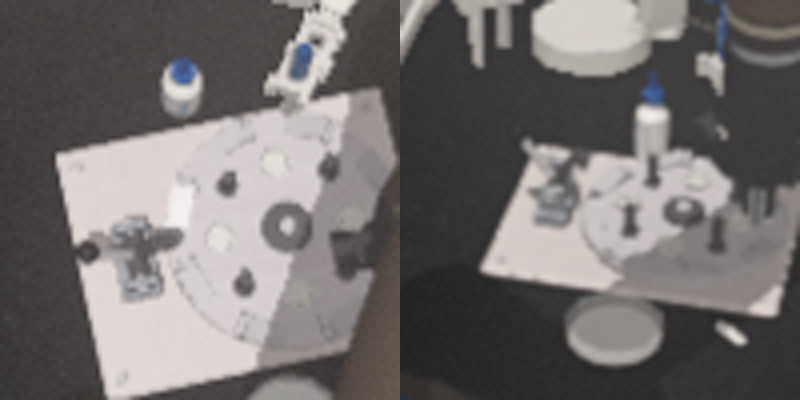

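The top view shows the ball at (88,250), outside the fork at (140,260), so the pawl is thrown over with the nose up. The fingers stand beside the post nearest the arm.

Call:
carry_out:
  deltas:
    - [0,0,0,0.1,0,0,0]
    - [0,0,0,0.2,0,0,0]
    - [0,0,0,0.2,0,0,0]
    - [0,0,-0.05,0.2,0,0,0]
    - [0,0,-0.08,0.2,0,0,0]
    - [0,0,-0.08,0.2,0,0,0]

```text
time: 7.05
position: [0.5193, -0.1632, 0.0456]
orientation: [0.994, 0.106, 0.0, 0.0]
force: [-0.3, -1.1, -0.1]
grip_width: 0.0003
grip_force: 0.0
```

Call:
carry_out:
  deltas:
    - [0,0,-0.02,0,0,0,0]
    - [0,0,-0.04,0,0,0,0]
    - [0,0,-0.04,0,0,0,0]

```text
time: 7.42
position: [0.5181, -0.1587, 0.0453]
orientation: [0.994, 0.106, -0.0, -0.0]
force: [-0.3, -0.1, -0.7]
grip_width: -0.0001
grip_force: 0.0
```

Call:
carry_out:
  deltas:
    - [0,0,-0.02,0,0,0,0]
    - [0,0,-0.04,0,0,0,0]
    - [0,0,-0.04,0,0,0,0]

```text
time: 7.8
position: [0.5167, -0.1553, 0.0453]
orientation: [0.994, 0.106, -0.001, 0.001]
force: [-0.9, -5.9, 0.3]
grip_width: 0.0002
grip_force: 2.5
```

Run:
```python
from m import *
where()
```

```text
t 7.8 carousel xy -0.0495 -0.0541 z 0.0453 F car [-2.12 -5.56  0.31] w 0.0002
[[1.0, -0.001, -0.002], [-0.001, -1.0, -0.003], [-0.002, 0.003, -1.0]]
```

Call:
carry_out:
  deltas:
    - [0,0,-0.03,0,0,0,0]
    - [0,0,-0.06,0,0,0,0]
    - [0,0,-0.09,0,0,0,0]
    - [0,0,-0.12,0,0,0,0]
    - [0,0,-0.15,0,0,0,0]
    - [0,0,-0.18,0,0,0,0]
    - [0,0,-0.21,0,0,0,0]
    - [0,0,-0.24,0,0,0,0]
    - [0,0,-0.26,0,0,0,0]
    - [0,0,-0.27,0,0,0,0]
    - [0,0,-0.27,0,0,0,0]

```text
time: 9.18
position: [0.5105, -0.1223, 0.0454]
orientation: [0.994, 0.106, 0.0, -0.0]
force: [-0.0, -2.2, -0.1]
grip_width: -0.0001
grip_force: 0.8
```

Run:
```python
from m import *
where()
im=np.hstack([cv2.resize(shot(n,n+"4.png")[y:y+100,x:x+100],None,fx=4,fy=4,interpolation=cv2.INTER_CUBIC) for n,x,y in(("top",240,140),("scene",240,160))])
cv2.imwrite("pics/c4.png",im[:,:,::-1])
```

```text
t 9.18 carousel xy -0.0486 -0.0206 z 0.0454 F car [-0.51 -2.19 -0.07] w -0.0001
[[1.0, -0.0, 0.0], [-0.0, -1.0, 0.0], [0.0, -0.0, -1.0]]
```

View pics/c4.png

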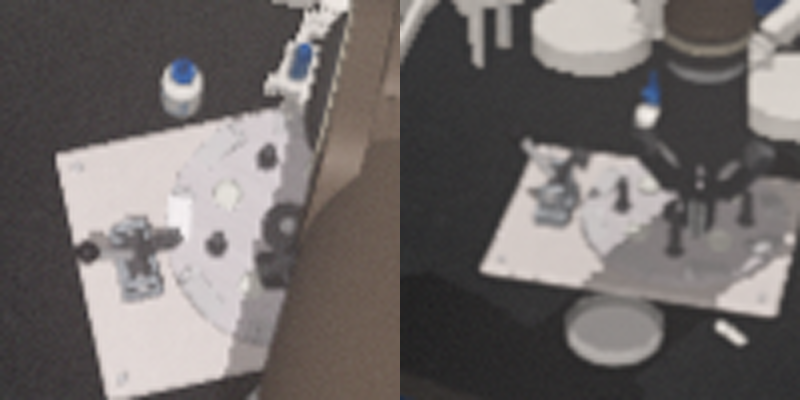

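The post is being pushed: the visible posts have moved to about (217,243) and (267,156) in the top crop, and the pawl is still over. I'll measure the turn.

```bash
cat >> m.py <<'E'
def cen(f,u,v,r=5):
    g=cv2.cvtColor(cv2.imread("pics/"+f),cv2.COLOR_BGR2GRAY).astype(float)
    for _ in range(4):
        y,x=np.mgrid[int(round(v))-r:int(round(v))+r+1,int(round(u))-r:int(round(u))+r+1]
        p=g[y,x];w=np.clip(np.percentile(p,75)-20-p,0,None)*(np.hypot(x-u,y-v)<=r);u,v=(w*x).sum()/w.sum(),(w*y).sum()/w.sum()
    return u,v
def ang(f,u,v):
    X=at_z("top",*cen(f,u,v),.048)-C2W(P,(0,0,.048));return np.degrees(np.arctan2(X[1],X[0])-P[2])%360,np.hypot(*X[:2])
E
python3 - <<'E'
from m import *
for u,v in[(384,240),(399,329),(492,316),(476,226)]: print("0:",ang("top0.png",190+u/3.6,118+v/3.6))
for u,v in[(267,156),(217,243)]: print("4:",ang("top4.png",240+u/4,140+v/4))
E
```

```text
0: (np.float64(44.61372355737517), np.float64(0.054614564161894565))
0: (np.float64(132.2591536452529), np.float64(0.05758062746426627))
0: (np.float64(219.79748086164238), np.float64(0.055465751515279924))
0: (np.float64(311.9044696013161), np.float64(0.053505365547578565))
4: (np.float64(3.6680528599808806), np.float64(0.05270868644081756))
4: (np.float64(95.17850948995874), np.float64(0.056782670134230405))
```

Call:
carry_out:
  deltas:
    - [0,0,-0.017,0,0,0,0]
    - [0,0,-0.034,0,0,0,0]
    - [0,0,-0.034,0,0,0,0]

```text
time: 9.65
position: [0.5094, -0.1182, 0.0453]
orientation: [0.994, 0.106, -0.0, -0.0]
force: [-0.5, -2.8, 0.3]
grip_width: -0.0001
grip_force: 0.7
```

Call:
carry_out:
  deltas:
    - [0,0,0.06,0,0,0,0]
    - [0,0,0.12,0,0,0,0]
    - [0,0,0.12,-0.3,0,0,0]
    - [0,0,0.12,-0.75,0,0,0]
    - [0,0,0.12,-0.75,0,0,0]

```text
time: 10.28
position: [0.5152, -0.1336, 0.1397]
orientation: [0.994, 0.106, 0.004, 0.001]
force: [0.9, 0.1, -1.4]
grip_width: 0.0002
grip_force: 0.0
```

Call:
carry_out:
  deltas:
    - [0,0.1,-0.5,0,0,0,0]
    - [0,0.3,-1,0,0,0,0]
    - [0,0.4,-1,0,0,0,0]

```text
time: 10.65
position: [0.5339, -0.0021, 0.1345]
orientation: [0.994, 0.108, -0.0, -0.0]
force: [0.6, -0.3, 0.2]
grip_width: -0.0
grip_force: 0.0
```

Call:
carry_out:
  deltas:
    - [0,0,-0.5,0,0,0,0]
    - [0,0,-0.9,0,0,0,0]
    - [0,0,-0.9,0,0,0,0]

```text
time: 11.02
position: [0.5109, 0.1021, 0.1344]
orientation: [0.994, 0.108, -0.001, -0.0]
force: [0.3, -0.0, 0.3]
grip_width: -0.0
grip_force: 0.0
```

Run:
```python
from m import *
where()
im=np.hstack([cv2.resize(shot(n,n+"5.png")[y:y+100,x:x+100],None,fx=4,fy=4,interpolation=cv2.INTER_CUBIC) for n,x,y in(("top",240,140),("scene",240,160))])
cv2.imwrite("pics/c5.png",im[:,:,::-1])
for k,a in enumerate([-3,87,177,267]):
    a=np.radians(a);print(ang("top5.png",*proj("top",C2W(P,(.056*np.cos(a),.056*np.sin(a),.048)))))
```

```text
t 11.03 carousel xy -0.0008 0.1987 z 0.1344 F car [ 0.25 -0.1   0.26] w -0.0
[[1.0, 0.003, -0.001], [0.003, -1.0, 0.0], [-0.001, -0.0, -1.0]]
(np.float64(359.95919364762034), np.float64(0.05348172878069991))
(np.float64(90.44827470718398), np.float64(0.05637802950686687))
(np.float64(177.18849295815593), np.float64(0.05654039541510366))
(np.float64(266.72285629147524), np.float64(0.05406561253202256))
```

View pics/c5.png

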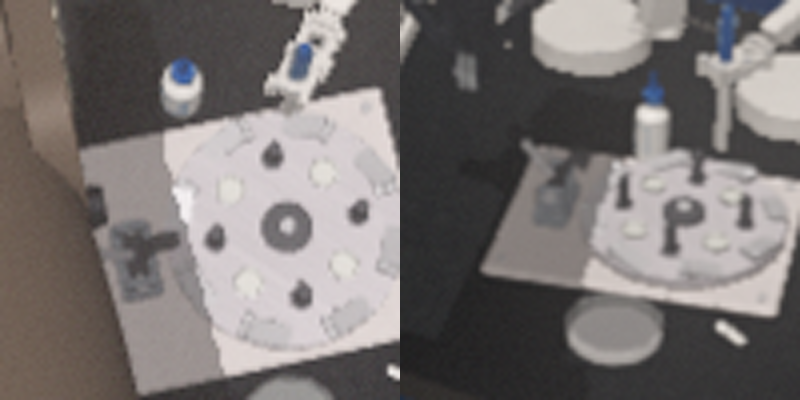

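The wheel has turned by about 43.6° (−0.76 rad) and the pawl is still over. Next I lower the fingers on the far side of the ball and push it back.

Call:
carry_out:
  deltas:
    - [0,0,0,0.2,0,0,0]
    - [0,0,0,0.41,0,0,0]
    - [0,0,0,0.41,0,0,0]

```text
time: 11.5
position: [0.5102, 0.0986, 0.0841]
orientation: [0.994, 0.105, -0.002, 0.0]
force: [-0.5, -0.1, 0.2]
grip_width: 0.0002
grip_force: 0.0
```

Call:
carry_out:
  deltas:
    - [0,0,0.08,0,0,0,0]
    - [0,0,0.14,0,0,0,0]
    - [0,0,0.19,0,0,0,0]
    - [0,0,0.24,0,0,0,0]
    - [0,0,0.29,0,0,0,0]
    - [0,0,0.34,0,0,0,0]
    - [0,0,0.39,0,0,0,0]
    - [0,0,0.44,0,0,0,0]
    - [0,0,0.49,0,0,0,0]
    - [0,0,0.54,0,0,0,0]
    - [0,0,0.59,0,0,0,0]
    - [0,0,0.63,0,0,0,0]

```text
time: 13.0
position: [0.5278, 0.0262, 0.0872]
orientation: [0.994, 0.106, 0.001, 0.0]
force: [-0.4, 0.3, 0.2]
grip_width: 0.0001
grip_force: 0.0
```

Call:
carry_out:
  deltas:
    - [0,0,0,0,0,0,0]
    - [0,0,-0.3,0,0,0,0]
    - [0,0,-0.6,0,0,0,0]
    - [0,0,-0.8,-0.3,0,0,0]
    - [0,0,-1,-0.6,0,0,0]
    - [0,0,-1,-0.6,0,0,0]

```text
time: 13.75
position: [0.5074, 0.1277, 0.1598]
orientation: [0.993, 0.12, 0.001, -0.007]
force: [0.4, 0.4, -0.1]
grip_width: -0.0002
grip_force: 0.0
```

Run:
```python
from m import *
where()
im=np.hstack([cv2.resize(shot(n,n+"6.png")[y:y+100,x:x+100],None,fx=4,fy=4,interpolation=cv2.INTER_CUBIC) for n,x,y in(("top",240,140),("scene",240,160))])
cv2.imwrite("pics/c6.png",im[:,:,::-1])
for k,a in enumerate([-3,87,177,267]):
    a=np.radians(a);print(ang("top6.png",*proj("top",C2W(P,(.056*np.cos(a),.056*np.sin(a),.048)))))
for f in("top0.png","top6.png"):
    u=proj("top",C2W(P,(0,.094,.097)));c=cen(f,*u,3);X=at_z("top",*c,.097);print(f,c,X)
```

```text
t 13.75 carousel xy 0.0012 0.2245 z 0.1598 F car [ 0.47  0.31 -0.13] w -0.0002
[[1.0, 0.027, 0.002], [0.027, -1.0, 0.014], [0.003, -0.014, -1.0]]
(np.float64(359.95018796864736), np.float64(0.0534570417817381))
(np.float64(90.45298231570062), np.float64(0.05638571252704682))
(np.float64(177.20263600490551), np.float64(0.0565306467269285))
(np.float64(266.69810734489283), np.float64(0.05405832347387429))
top0.png (np.float64(281.95541401273886), np.float64(198.18312101910828)) [ 0.53356047 -0.00175463  0.097     ]
top6.png (np.float64(281.67164179104475), np.float64(198.36034115138594)) [ 0.53303231 -0.00093641  0.097     ]
```

View pics/c6.png

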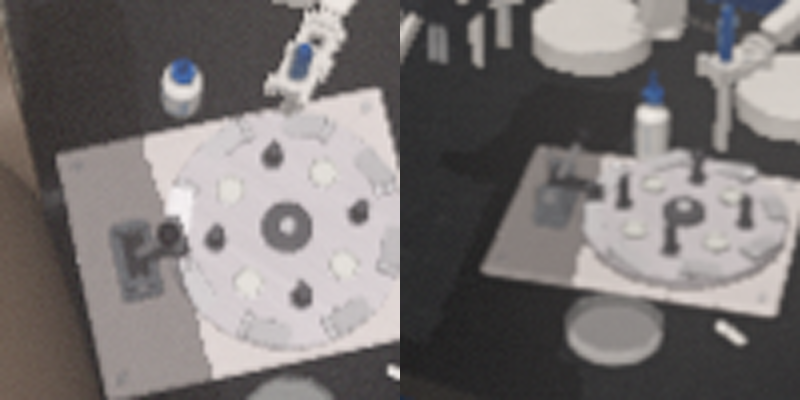

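The ball is back at (170,232) on the wheel side of the fork, and the wheel hasn't changed. I'll move the shadow off and compare the ball's place with the first picture to be sure it is fully down.

Call:
carry_out:
  deltas:
    - [0,-0.4,-0.4,-0.3,0,0,0]
    - [0,-0.8,-0.8,-0.6,0,0,0]
    - [0,-1,-1,-0.8,0,0,0]
    - [0,-1,-1,-0.8,0,0,0]

```text
time: 14.35
position: [0.3897, 0.1382, 0.25]
orientation: [0.988, 0.15, -0.005, -0.028]
force: [0.2, 0.4, -1.1]
grip_width: -0.0002
grip_force: 0.0
```

Run:
```python
from m import *
where()
shot("top","top7.png");shot("scene","scene7.png")
for n in("top","scene"):
    a,b=[cv2.cvtColor(cv2.imread(f"pics/{n}{k}.png"),cv2.COLOR_BGR2GRAY).astype(np.float32) for k in(0,7)]
    for nm,p,r in[("ball",(0,.094,.097),4),("plate corner",(-.1,.162,.012),7),("fork",(0,.124,.05),6)]:
        u=np.round(proj(n,C2W(P,p))).astype(int);U=4
        T=cv2.resize(a[u[1]-r:u[1]+r+1,u[0]-r:u[0]+r+1],None,fx=U,fy=U,interpolation=cv2.INTER_CUBIC)
        S=cv2.resize(b[u[1]-r-4:u[1]+r+5,u[0]-r-4:u[0]+r+5],None,fx=U,fy=U,interpolation=cv2.INTER_CUBIC)
        _,s,_,m=cv2.minMaxLoc(cv2.matchTemplate(S,T,cv2.TM_CCOEFF_NORMED));print(n,nm,np.array(m)/U-4,round(s,3))
    # predicted shift for pawl 0.06 and 0.1
    for q in(.06,.12):
        t=np.arctan2(.053,-.024)-q;print(" pred",q,proj(n,C2W(P,(0,.118+.058*np.cos(t),.044+.058*np.sin(t))))-proj(n,C2W(P,(0,.094,.097))))
```

```text
t 14.35 carousel xy -0.1116 0.2595 z 0.25 F car [ 0.3   0.32 -1.13] w -0.0002
[[0.996, 0.088, -0.007], [0.088, -0.995, 0.056], [-0.002, -0.056, -0.998]]
top ball [0. 0.] 0.952
top plate corner [0. 0.] 0.999
top fork [-0.25  0.  ] 0.978
 pred 0.06 [-1.10905604  0.14120813]
 pred 0.12 [-2.22063418  0.28500967]
scene ball [0.  0.5] 0.957
scene plate corner [0.   0.25] 0.996
scene fork [0.   0.25] 0.864
 pred 0.06 [-0.89578863 -0.39738363]
 pred 0.12 [-1.79158508 -0.78766489]
```

```bash
python3 -c "
from plant import env
print(env.sign_off())"
```

```text
the job is handed in; nothing more can be done
None
```

I threw the pawl over, pushed the wheel back one notch (about −0.76 rad from where it started) and dropped the pawl fully back in. The carousel didn't shift, and the job is handed in, but sign-off returned no verdict.

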